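# Dress the edge of a copper coupon with a hand file

## Robot

A 7-joint arm with a two-finger parallel gripper is mounted at the origin on a cart in front of the work surface, level with it; the furniture and walls round the work are solid. World frame = base frame: x ahead of the robot, y to its left, z up, the work surface at z = 0. Lengths are in mm, angles in degrees, forces in N, time in s.
With the tool pointing down it reaches from about 425 to 825 mm from the base axis. Payload 3.6 kg.
Tool frame: the origin (TCP) lies midway between the tips of the shut fingers; the grasp point (between the pads) lies 19 mm behind it (bot.pinch_z is the distance from the TCP to the grasp point, in mm); z points along the fingers, y is the line along which they close (so a half turn about z gives the same grasp; the last joint's range is limited). The gripper opens to 85 mm and grips with 20 to 120 N. Pads are 22 mm wide; open, the fingers measure 114 mm over their backs; the gripper's body (76 mm by 85 mm) begins 54 mm behind the grasp point. The pads swing forward as they close: fully open they stand 13 mm farther back than shut.
Start: joints at [-71.075, 35.231, -0.722, 81.555, 0.464, 63.22, -2.315], TCP at [226.996, 609.045, 231.297] pointing down, gripper open.
Joint ranges: [-178.69, 178.69], [-17.37, 117.87], [-77.05, 75.6], [15.02, 138.74], [-78.02, 258.01], [0.78, 113.62], [-162.83, 162.83]. Speed limits (degrees/s): [159.86, 159.86, 180, 180, 180, 180, 180].

## Interface

Orientations are given as a 3x3 rotation matrix whose columns are the frame's x, y, z axes.
In Python, from plant import status, imaging, hand_in, bot gives the robot as it stands.
- The arm moves only by the tool step_arm, never from a script. Its argument "steps" is a list that holds one entry, the list of rows, each a list of 7 numbers: the shift along the tool's x, y, z in m, then the turn, a rotation vector about the tool's x, y, z in rad, then the finger opening in m, from 0 to 0.0854. A call has 1 to 10 rows; each row shifts and turns the commanded pose from where the row before left it, along the tool's axes as they then stand; what a row does not reach is not made up. A row lasts 1/10 s, in which the tool goes at most 50 mm and 8.59 degrees, less where a joint would pass 70% of its speed; a pose out of reach is approached as far as the arm can. A call with a gripper value outside its range is refused whole. The fingers move at their own pace and stop on an object; the grip force is fixed at half the most. Time passes only in rows, so rows that do not move let the fingers close. It gives the time, the measured TCP pose, the force, the opening and the grip force at its end, in the units of the state.
- status.get_state(): the state, without advancing time (a new reading comes with each control period).
- imaging.get_image(name): name is "side" or "top"; returns the picture (480x640x3 uint8, red, green, blue); there is no depth.
- imaging.camera_info(name): a dict with "mtx" (3x3 intrinsics, pixels), "pose" (4x4, takes a point from camera to world coordinates). Camera axes: x right, y down, z forward; pixel columns grow to the right and rows downward; lengths in mm; the calibration is good to about 2 mm. A picture is of the moment at which its call begins. camera_info takes no time and is no camera call.
- hand_in(): hands the job in; it is judged then, once.
Trained networks look in the newest picture that a camera, given by its name, has taken for a name from the list of things; names that differ only in an ending like _2 or _b are one class to them, and where a whole thing is asked for, a point or a joint stands for the part that bears it (a point fixed in the world has none). Each returns a list of dicts, best first, with "score" (0 to 1); they miss things now and then, are a little off and sometimes report something else, mostly with a low value. They report only what shows in the picture. A call takes as long as a camera call.
- imaging.find_in(camera, target): "pixel" ([column, row] in pixels, amid what is visible of it).
- imaging.silhouettes(camera, target): "region" (480x640 bool, what is visible of it) and "pixel" ([column, row] in pixels, amid what is visible of it).
The state is a dict: "t": time; "joints": joint angles; "dq": joint speeds; "joint_efforts": joint torques, N m; "position": TCP position; "tool_rot": TCP orientation; "wrist_force": force on the tool from outside, world axes, zero at the start; "torque": the same for the moment, N m; "gripper_width": opening from 0.0 (shut) to 1.0 (fully open); "grasp_force": force on a finger pad.
Only numpy, scipy, OpenCV 4.12 (cv2) and the standard library are available. Lean on these libraries where they do the work, as an engineer would, in place of code of your own. Each camera call takes 0.05 s, during which the arm holds its last target. There are 200 camera calls.

## Task

Take the orange-handled flat file and dress the sharp top edge of the copper coupon in the clamp with at least two forward strokes: the file square across the edge and level, tip pointing to the blue clamp knob's side, pressed lightly and pushed forward from near its tip to near its handle. Lift it clear at the end of each stroke, return in the air and never drag it backwards over the edge; after the last stroke lay it gently back down flat on the bench, clear of the clamp.

Things in the scene. Friction and masses are not known exactly. Their poses are not given: they have to be found in the camera images.
- file: flat file: orange handle with two black bands (90 long, 24 wide, 28 mm high), then a dark steel blade (120 x 20 x 6 mm). Handle and blade share one flat underside, the cutting face, on which it lies. 0.12 kg. Origin: on the underside below the middle of the handle; x to the tip (handle -45 to 45 mm, blade 45 to 165 mm), z up. Grip the handle, closing along y, firmly (about 40 N).
- holder: sample clamp fixed to the bench: grey base 80 x 90 x 12 mm, two black rubber mounts, aluminium clamp head (30 x 74 mm, top 62 mm above the bench) gripping an upright copper coupon. Origin: centre of the base's underside; x points to the side with the blue clamp knob (24 mm diameter, its end 37 mm from the middle, top 61 mm above the bench), z up.
- edge (a point): middle of the coupon's top edge, 85 mm above the bench. Edge: 40 mm long along y, 3 mm thick along x; x points to the blue knob's side, the way to push the file; z up. The coupon stands 23 mm out of the clamp head, which gives on its mounts: down about 3.3 mm per newton, to a hard stop at 12 mm (3 to 7 mm is a good press), and along x as sway.
- sway (a joint): shift of clamp head and coupon along x in m, 0 at rest, range -0.010 to 0.010, sprung at 200 N/m: positive when friction pushes it forward (to the blue knob's side), negative when it is dragged backward.

How it is judged:
By the outcome, as a careful person would: the job done as asked, in the order asked, and still so for the second after the job is handed in, with the robot touching nothing.
It also fails if it takes over 58 s, if anything falls off the work surface, if the arm or the gripper's body presses on something with over 40 N, if the wrist force passes 120 N, or if a joint passes its speed limit or range.

## Working session

There is one attempt and no reset: what is moved stays moved. The work goes in short steps, Python scripts to look and compute and a tool call to move; the robot and the scene stay as the last step left them, time stands still between calls to the robot, and variables do not carry over. Pictures are saved under pics/ and viewed, at most 10 in all, crops included, and the job is handed in when it is done.

Besides the shell and the picture viewer there is one more tool, called by a JSON object that holds its "fn" and its "kwargs". step_arm: Moves the arm, as the interface text tells. Its arguments: {"type":"object","properties":{"steps":{"type":"array"}},"required":["steps"]}

```bash
mkdir -p pics; ls; cat > h.py <<'E'
import numpy as np, cv2
from plant import status, imaging, bot
def shot(cam,name):
    im=imaging.get_image(cam); cv2.imwrite(f'pics/{name}.png',im[:,:,::-1]); return im
def ray(cam,px,z):
    ci=imaging.camera_info(cam);K=np.array(ci['mtx']);T=np.array(ci['pose'])
    d=T[:3,:3]@np.linalg.inv(K)@np.array([px[0],px[1],1.]);o=T[:3,3]
    return o+d*(z-o[2])/d[2]
def proj(cam,P):
    ci=imaging.camera_info(cam);K=np.array(ci['mtx']);T=np.array(ci['pose'])
    p=K@(T[:3,:3].T@(np.array(P,float)-T[:3,3]));return p[:2]/p[2]
E
python3 - <<'E'
from h import *
np.set_printoptions(precision=3,suppress=True)
s=status.get_state();print(s['t'],s['position'],s['tool_rot'],s['gripper_width'])
for c in('top','side'):
    im=shot(c,c+'0');ci=imaging.camera_info(c);print(c,np.array(ci['pose']))
    for t in('file','holder','edge'):
        for r in imaging.find_in(c,t)[:3]:print(t,r,ray(c,r['pixel'],{'file':10,'holder':30,'edge':85}[t]))
m=[np.hstack([cv2.imread('pics/top0.png'),cv2.imread('pics/side0.png')])]
E
```

```text
pics
0.0 [226.747 608.328 230.121] [[-0.937  0.349 -0.001]
 [ 0.349  0.937 -0.002]
 [-0.    -0.003 -1.   ]] 1.0001513911498137
top [[   0.004   -0.982    0.187  246.217]
 [  -1.      -0.005   -0.004   52.048]
 [   0.005   -0.187   -0.982 1205.367]
 [   0.       0.       0.       1.   ]]
file {'pixel': [227.3, 247.3], 'score': 0.73} [456.32  239.304  10.   ]
holder {'pixel': [460.1, 225.3], 'score': 0.7} [ 499.247 -224.083   30.   ]
edge {'pixel': [469.2, 219.8], 'score': 0.93} [ 498.151 -228.843   85.   ]
side [[   0.993   -0.061    0.101  371.931]
 [  -0.116   -0.666    0.737 -606.204]
 [   0.022   -0.744   -0.668  694.162]
 [   0.       0.       0.       1.   ]]
file {'pixel': [310.2, 220.7], 'score': 0.85} [460.553 214.031  10.   ]
holder {'pixel': [374.8, 420.7], 'score': 0.88} [ 502.25  -237.479   30.   ]
edge {'pixel': [375.9, 410.8], 'score': 0.86} [ 495.406 -254.756   85.   ]
```

View pics/top0.png

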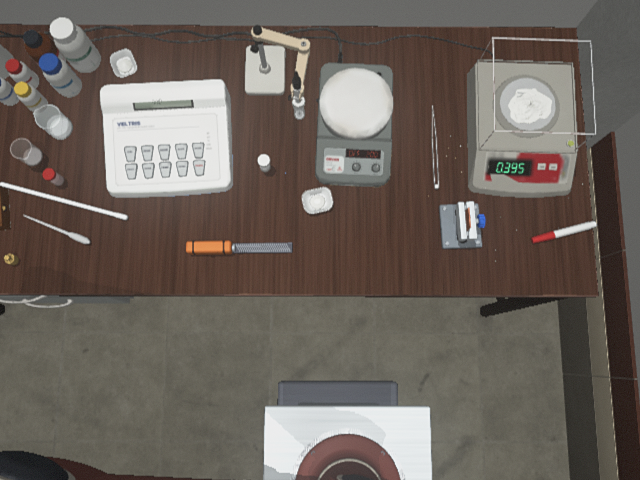

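View pics/side0.png

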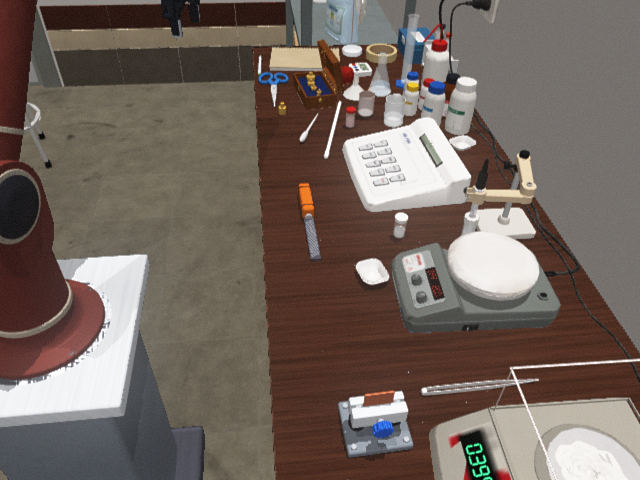

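The top view shows the file with its handle at about (209,247) and tip at (292,247). It points along world -y. The clamp is near (463,225) with its blue knob at (481,220), also on the -y side, so the file already points the right way. Next I'll measure both more closely.

```bash
python3 - <<'E'
from h import *
np.set_printoptions(precision=3,suppress=True)
S={}
for c in('top','side'):
    im=shot(c,c+'1');S[c]=im
    for t in('file','holder'):
        r=imaging.silhouettes(c,t)
        if not r: print('none',c,t);continue
        m=r[0]['region'].astype(np.uint8)
        p=cv2.findNonZero(m); rect=cv2.minAreaRect(p);b=cv2.boxPoints(rect)
        print(c,t,r[0]['score'],b.tolist());
        if t=='file':
            print(np.array([ray(c,q,8) for q in b]))
            hsv=cv2.cvtColor(im,cv2.COLOR_RGB2HSV)
            o=((hsv[...,0]<20)&(hsv[...,1]>150)&(hsv[...,2]>120)&(cv2.dilate(m,np.ones((7,7)))>0)).astype(np.uint8)
            k=cv2.boxPoints(cv2.minAreaRect(cv2.findNonZero(o)));print('handle',k.mean(0),np.array([ray(c,q,20) for q in k]),ray(c,k.mean(0),20))
            v=cv2.fitLine(p,cv2.DIST_L2,0,.01,.01).ravel();a=ray(c,v[2:],6);bb=ray(c,v[2:]+40*v[:2],6);print('dir',bb-a)
        else:
            hsv=cv2.cvtColor(im,cv2.COLOR_RGB2HSV)
            k=((hsv[...,0]>100)&(hsv[...,0]<130)&(hsv[...,1]>150)&(cv2.dilate(m,np.ones((7,7)))>0)).astype(np.uint8)
            q=cv2.findNonZero(k).reshape(-1,2).mean(0);print('knob',q,ray(c,q,50))
a=S['top'][185:265,425:505];b=S['side'][375:465,325:425]
f=lambda x:cv2.resize(x,(400,400),interpolation=cv2.INTER_CUBIC)
cv2.imwrite('pics/crop1.png',np.hstack([f(a),f(b)])[:,:,::-1])
E
```

```text
top file 0.84 [[186.0, 241.0], [292.0, 241.0], [292.0, 254.0], [186.0, 254.0]]
[[469.133 322.885   8.   ]
 [470.116 110.152   8.   ]
 [443.651 109.797   8.   ]
 [442.696 321.667   8.   ]]
handle [208. 246.] [[444.74  319.149  20.   ]
 [468.921 320.264  20.   ]
 [469.326 232.864  20.   ]
 [445.134 232.077  20.   ]] [457.007 276.096  20.   ]
dir [  0.253 -80.265   0.   ]
top holder 0.97 [[439.0, 202.0], [485.0, 202.0], [485.0, 248.0], [439.0, 248.0]]
knob [481.408 220.521] [ 504.692 -261.451   50.   ]
side file 0.65 [[296.6216125488281, 184.729736328125], [308.9459533691406, 182.67568969726562], [321.5946350097656, 258.5675964355469], [309.2702941894531, 260.62164306640625]]
[[443.905 339.497   8.   ]
 [471.052 344.737   8.   ]
 [470.714 106.201   8.   ]
 [447.631 102.891   8.   ]]
handle [305.92 199.44] [[444.861 327.712  20.   ]
 [470.908 331.745  20.   ]
 [469.043 217.231  20.   ]
 [444.909 214.01   20.   ]] [457.383 270.5    20.   ]
dir [   0.514 -114.665    0.   ]
side holder 0.58 [[336.0315246582031, 398.4013671875], [404.3632507324219, 387.72454833984375], [413.7960510253906, 448.09442138671875], [345.4643249511719, 458.771240234375]]
knob [382.415 428.983] [ 505.92  -261.139   50.   ]
```

View pics/crop1.png

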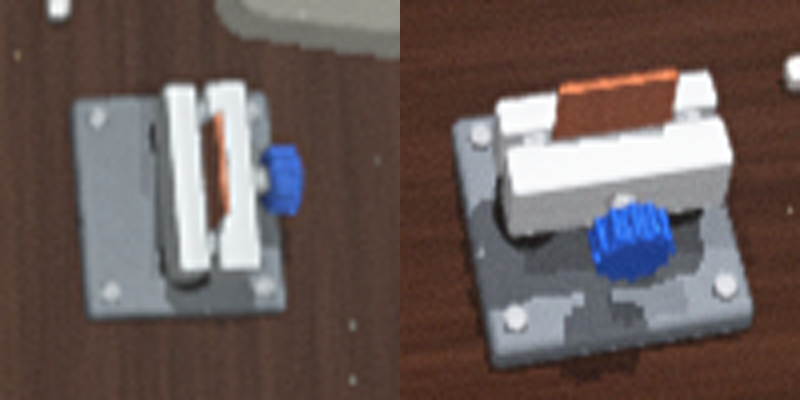

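The crop shows the copper edge in the top view from about (469,208) to (470.4,227.6). In the side view it runs from about (364.5,394) to (394,391). The base is turned a few degrees, and the knob is on the -y side.

```bash
python3 - <<'E'
from h import *
np.set_printoptions(precision=2,suppress=True)
def show(n,a,b):
    d=b-a;print(n,a,b,'mid',(a+b)/2,'len',np.hypot(*d[:2]),'ang',np.degrees(np.arctan2(d[1],d[0])))
show('edge top',ray('top',(470.4,227.6),85),ray('top',(469,208),85))
show('edge side',ray('side',(364.5,394.1),85),ray('side',(394,391.2),85))
T=lambda x,y:(425+x/5,185+y/5)
show('base left',ray('top',T(88,318),12),ray('top',T(75,100),12))
show('base near',ray('top',T(285,310),12),ray('top',T(88,318),12))
U=lambda x,y:(325+(x-400)/4,375+y/4.444)
show('base side near',ray('side',U(495,352),12),ray('side',U(750,310),12))
show('base side left',ray('side',U(455,122),12),ray('side',U(495,352),12))
print(ray('top',T(235,20),60),ray('top',T(395,50),60))
E
```

```text
edge top [ 483.05 -230.49   85.  ] [ 521.15 -229.41   85.  ] mid [ 502.1  -229.95   85.  ] len 38.11121234410028 ang 1.6194210646581326
edge side [ 485.32 -229.71   85.  ] [ 524.16 -229.39   85.  ] mid [ 504.74 -229.55   85.  ] len 38.84040502669681 ang 0.47682322297324525
base left [ 455.29 -191.43   12.  ] [ 545.03 -189.12   12.  ] mid [ 500.16 -190.27   12.  ] len 89.76582649024809 ang 1.4714281629578625
base near [ 458.9 -270.5   12. ] [ 455.29 -191.43   12.  ] mid [ 457.1  -230.96   12.  ] len 79.15239141742765 ang 92.61494915730927
base side near [ 462.46 -271.5    12.  ] [ 549.43 -267.43   12.  ] mid [ 505.94 -269.47   12.  ] len 87.06514514051608 ang 2.6829458630776575
base side left [ 460.05 -194.21   12.  ] [ 462.46 -271.5    12.  ] mid [ 461.26 -232.86   12.  ] len 77.33039331779965 ang -88.2172253891915
[ 565.55 -243.15   60.  ] [ 553.74 -305.24   60.  ]
```

{"fn": "step_arm", "kwargs": {"steps": [[[0,0,0,0,0,0.135,0.0854],[0,0,0,0,0,0.135,0.0854],[0,0,0,0,0,0.135,0.0854],[0,0,0,0,0,0.135,0.0854],[0,0,0,0,0,0.135,0.0854],[0,0,0,0,0,0.135,0.0854],[0,0,0,0,0,0.135,0.0854],[0,0,0,0,0,0.135,0.0854],[0,0,0,0,0,0.135,0.0854]]]}}

```text
t: 1.6
position: [226.8, 609.1, 231.4]
tool_rot: [[0.006, 1.0, -0.0], [1.0, -0.006, 0.0], [0.0, -0.0, -1.0]]
wrist_force: [0.1, 0.5, 0.4]
gripper_width: 1.003
grasp_force: 0.0
```

{"fn": "step_arm", "kwargs": {"steps": [[[-0.035,0.023,0.01,0,0,0,0.0854],[-0.035,0.023,0.01,0,0,0,0.0854],[-0.035,0.023,0.01,0,0,0,0.0854],[-0.035,0.023,0.01,0,0,0,0.0854],[-0.035,0.023,0.01,0,0,0,0.0854],[-0.035,0.023,0.01,0,0,0,0.0854],[-0.035,0.023,0.01,0,0,0,0.0854],[-0.035,0.023,0.01,0,0,0,0.0854],[-0.035,0.023,0.01,0,0,0,0.0854],[-0.035,0.023,0.01,0,0,0,0.0854]]]}}

```text
t: 2.6
position: [457.6, 257.7, 131.2]
tool_rot: [[0.0, 1.0, 0.001], [1.0, -0.0, 0.001], [0.001, 0.001, -1.0]]
wrist_force: [0.4, 0.6, 0.4]
gripper_width: 1.0
grasp_force: 0.0
```

```bash
python3 - <<'E'
from h import *
np.set_printoptions(precision=4,suppress=True)
s=status.get_state();print(s['t'],s['position'],s['tool_rot'],s['joints'],s['wrist_force'])
E
```

```text
2.6 [457.6387 257.7494 131.2439] [[ 0.0004  1.      0.0008]
 [ 1.     -0.0004  0.0007]
 [ 0.0007  0.0008 -1.    ]] [-41.9701  32.2726  15.336  109.3047 -12.7139  39.9941 -19.1416] [0.3691 0.5863 0.4417]
```

{"fn": "step_arm", "kwargs": {"steps": [[[0,0,0.025,0,0,0,0.0854],[0,0,0.025,0,0,0,0.0854],[0,0,0.025,0,0,0,0.0854],[0,0,0.02,0,0,0,0.0854],[0,0,0.015,0,0,0,0.0854],[0,0,0.01,0,0,0,0.0854],[0,0,0.005,0,0,0,0.0854],[0,0,0,0,0,0,0.0854],[0,0,0,0,0,0,0.0854]]]}}

```text
t: 3.5
position: [457.1, 259.1, 6.9]
tool_rot: [[0.001, 1.0, 0.001], [1.0, -0.001, 0.001], [0.001, 0.001, -1.0]]
wrist_force: [0.8, -0.4, -0.4]
gripper_width: 1.0
grasp_force: 0.0
```

{"fn": "step_arm", "kwargs": {"steps": [[[0,0,0,0,0,0,0.05],[0,0,0,0,0,0,0.035],[0,0,0,0,0,0,0.028],[0,0,0,0,0,0,0.024],[0,0,0,0,0,0,0.02],[0,0,0,0,0,0,0.015],[0,0,0,0,0,0,0.01],[0,0,0,0,0,0,0.0],[0,0,0,0,0,0,0.0],[0,0,0,0,0,0,0]]]}}

```text
t: 4.5
position: [457.0, 259.0, 6.7]
tool_rot: [[0.001, 1.0, 0.001], [1.0, -0.001, 0.0], [0.0, 0.001, -1.0]]
wrist_force: [-0.4, 0.3, 5.7]
gripper_width: 0.271
grasp_force: 60.3
```

{"fn": "step_arm", "kwargs": {"steps": [[[0,0,0,0,0,0,0],[0,0,0,0,0,0,0],[0,0,0,0,0,0,0]]]}}

```text
t: 4.8
position: [457.0, 259.0, 6.7]
tool_rot: [[0.001, 1.0, 0.001], [1.0, -0.001, 0.0], [0.0, 0.001, -1.0]]
wrist_force: [0.5, -0.4, 5.1]
gripper_width: 0.266
grasp_force: 60.3
```

{"fn": "step_arm", "kwargs": {"steps": [[[0,0,-0.005,0,0,0,0],[0,0,-0.01,0,0,0,0],[0,0,-0.02,0,0,0,0],[0,0,-0.025,0,0,0,0],[0,0,-0.03,0,0,0,0],[0,0,-0.03,0,0,0,0],[0,0,-0.02,0,0,0,0],[0,0,-0.01,0,0,0,0],[0,0,0,0,0,0,0],[0,0,0,0,0,0,0]]]}}

```text
t: 5.8
position: [455.8, 258.6, 155.5]
tool_rot: [[0.001, 1.0, -0.002], [1.0, -0.001, -0.001], [-0.001, -0.002, -1.0]]
wrist_force: [0.4, 0.2, -1.3]
gripper_width: 0.267
grasp_force: 59.6
```

{"fn": "step_arm", "kwargs": {"steps": [[[-0.01,0.001,0,0,0,0,0],[-0.02,0.003,0,0,0,0,0],[-0.03,0.004,0,0,0,0,0],[-0.04,0.005,0,0,0,0,0],[-0.04,0.005,0,0,0,0,0],[-0.04,0.005,0,0,0,0,0],[-0.04,0.005,0,0,0,0,0],[-0.04,0.005,0,0,0,0,0],[-0.04,0.005,0,0,0,0,0],[-0.025,0.003,0,0,0,0,0]]]}}

```text
t: 6.8
position: [496.2, -71.1, 155.4]
tool_rot: [[0.006, 1.0, -0.002], [1.0, -0.006, -0.002], [-0.002, -0.002, -1.0]]
wrist_force: [-0.0, 0.2, -1.2]
gripper_width: 0.265
grasp_force: 59.6
```

{"fn": "step_arm", "kwargs": {"steps": [[[-0.015,0.001,0,0,0,-0.015,0],[-0.01,0,0,0,0,-0.015,0],[0,0,0,0,0,0,0],[0,0,0,0,0,0,0]]]}}

```text
t: 7.2
position: [497.6, -91.3, 155.5]
tool_rot: [[-0.028, 1.0, -0.002], [1.0, 0.028, 0.0], [0.001, -0.002, -1.0]]
wrist_force: [-0.8, 0.8, -1.6]
gripper_width: 0.271
grasp_force: 59.5
```

```bash
cat > look.py <<'E'
from h import *
import sys
np.set_printoptions(precision=4,suppress=True)
s=status.get_state();print(s['t'],s['position'],s['tool_rot'],s['joints'],s['wrist_force'],s['torque'])
n=sys.argv[1];zb=float(sys.argv[2])
a=shot('top','t'+n);b=shot('side','s'+n)
c=a[175:275,370:510];d=b[270:450,300:440]
cv2.imwrite(f'pics/c{n}.png',np.hstack([cv2.resize(c,(430,307),interpolation=cv2.INTER_CUBIC)[:, :],cv2.resize(d,(239,307),interpolation=cv2.INTER_CUBIC)])[:,:,::-1]) if 0 else cv2.imwrite(f'pics/c{n}.png',np.hstack([cv2.resize(c,(420,300),interpolation=3),cv2.resize(d,(360,463),interpolation=3)[:300]])[:,:,::-1]) if 0 else cv2.imwrite(f'pics/c{n}.png',cv2.resize(np.vstack([c,d]),(392,784)[:2])[:,:,::-1]) if 0 else cv2.imwrite(f'pics/c{n}.png',np.hstack([cv2.resize(c,(400,286),interpolation=2)if 0 else cv2.copyMakeBorder(cv2.resize(c,(400,286),interpolation=2),0,228,0,0,cv2.BORDER_CONSTANT),cv2.resize(d,(400,514),interpolation=2)])[:,:,::-1])
E
sed -i '/^c=a/,$d' look.py; cat >> look.py <<'E'
c=cv2.resize(a[175:275,370:510],(400,286),interpolation=2)
d=cv2.resize(b[270:450,300:440],(400,514),interpolation=2)
cv2.imwrite(f'pics/c{n}.png',np.hstack([cv2.copyMakeBorder(c,0,228,0,0,cv2.BORDER_CONSTANT),d])[:,:,::-1])
E
python3 look.py 2 0
```

```text
7.2 [497.6136 -91.2631 155.4903] [[-0.0279  0.9996 -0.0022]
 [ 0.9996  0.0279  0.0005]
 [ 0.0006 -0.0022 -1.    ]] [ -2.3375  28.8116  15.0062 110.7136 -10.7672  41.9403  20.5486] [-0.7543  0.7711 -1.6496] [ 0.0008 -0.022  -0.0403]
```

View pics/c2.png

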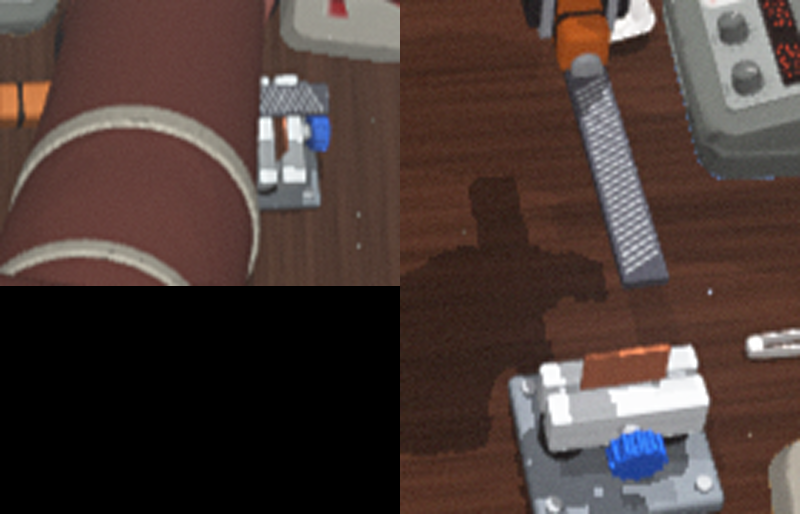

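The side crop shows the file held level with its tip at about px (385,368), not yet at the clamp. I'll use the tip and blade-root pixels to check its pitch and grip offset.

```bash
python3 - <<'E'
from h import *
np.set_printoptions(precision=1,suppress=True)
U=lambda x,y:(300+(x-400)/2.857,270+y/2.857)
for n,(x,y) in dict(tipL=(626,281),tipR=(667,272),tip_bot=(647,283),root=(587,76)).items():
    print(n,U(x,y),[ray('side',U(x,y),z) for z in(145,150,155,160)])
for h in (140,149,155): print('exp tip',h,proj('side',[503,-241,h+6]),'root',proj('side',[498.5,-121,149+6]))
r=imaging.silhouettes('side','file')
m=r[0]['region'];p=cv2.findNonZero(m.astype(np.uint8)).reshape(-1,2);print(r[0]['score'],p.min(0),p.max(0),p[p[:,1]>p[:,1].max()-3].mean(0))
E
```

```text
tipL (379.1039551977599, 368.3549177458873) [array([ 498. , -233.5,  145. ]), array([ 496.8, -236.9,  150. ]), array([ 495.7, -240.3,  155. ]), array([ 494.5, -243.7,  160. ])]
tipR (393.4546727336367, 365.2047602380119) [array([ 516.3, -230.8,  145. ]), array([ 515. , -234.2,  150. ]), array([ 513.7, -237.6,  155. ]), array([ 512.4, -241.1,  160. ])]
tip_bot (386.45432271613583, 369.05495274763734) [array([ 506.7, -235.4,  145. ]), array([ 505.4, -238.8,  150. ]), array([ 504.2, -242.2,  155. ]), array([ 503. , -245.5,  160. ])]
root (365.4532726636332, 296.60133006650335) [array([ 502.1, -116.6,  145. ]), array([ 500.9, -121. ,  150. ]), array([ 499.7, -125.5,  155. ]), array([ 498.5, -129.9,  160. ])]
exp tip 140 [384.5 372.7] root [364.  294.2]
exp tip 149 [385.3 368.3] root [364.  294.2]
exp tip 155 [385.8 365.3] root [364.  294.2]
0.62 [353 245] [394 370] [385. 369.]
```

{"fn": "step_arm", "kwargs": {"steps": [[[0,0,0.01,0,0,0,0],[0,0,0.02,0,0,0,0],[0,0,0.015,0,0,0,0],[0,0,0.01,0,0,0,0],[0,0,0.005,0,0,0,0],[0,0,0,0,0,0,0],[0,0,0,0,0,0,0]]]}}

```text
t: 8.05
position: [498.9, -91.3, 96.6]
tool_rot: [[-0.029, 1.0, 0.001], [1.0, 0.029, -0.0], [-0.0, 0.001, -1.0]]
wrist_force: [0.3, -0.0, -1.4]
gripper_width: 0.263
grasp_force: 59.5
```

```bash
python3 look.py 3 0
```

```text
8.05 [498.8856 -91.285   96.6334] [[-0.0292  0.9996  0.0008]
 [ 0.9996  0.0292 -0.0002]
 [-0.0003  0.0008 -1.    ]] [ -0.699   34.0331  12.8355 113.7486 -13.0018  33.5191  22.5554] [ 0.3265 -0.0128 -1.4129] [-0.0503 -0.0458  0.0042]
```

View pics/c3.png

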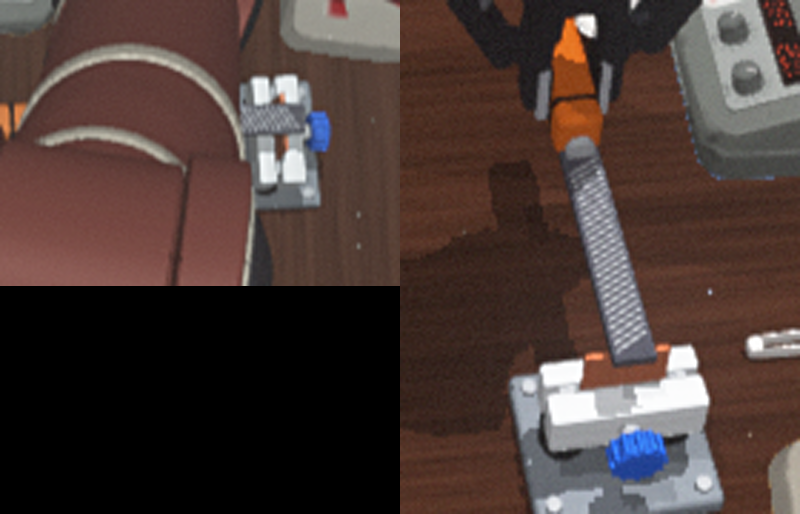

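The file is centred on the coupon, with the edge showing on both sides, and sits just above it. Next I'll press in and push, checking force on the way.

{"fn": "step_arm", "kwargs": {"steps": [[[-0.0005,0,0.003,0,0,0,0],[-0.0005,0,0.002,0,0,0,0],[-0.001,0,0.002,0,0,0,0],[-0.001,0,0.002,0,0,0,0],[-0.002,0,0.001,0,0,0,0],[-0.003,0,0,0,0,0,0]]]}}

```text
t: 8.75
position: [498.8, -99.1, 86.2]
tool_rot: [[-0.03, 1.0, -0.0], [1.0, 0.03, 0.0], [0.0, -0.0, -1.0]]
wrist_force: [-0.4, 1.1, 0.5]
gripper_width: 0.267
grasp_force: 59.6
```

{"fn": "step_arm", "kwargs": {"steps": [[[-0.005,0,-0.0005,0,0,0,0],[-0.005,0,0,0,0,0,0],[-0.005,0,0,0,0,0,0],[-0.005,0,0,0,0,0,0],[-0.005,0,0,0,0,0,0],[-0.005,0,0,0,0,0,0],[-0.005,0,0,0,0,0,0],[-0.005,0,0,0,0,0,0]]]}}

```text
t: 9.55
position: [499.8, -139.6, 86.8]
tool_rot: [[-0.029, 1.0, -0.0], [1.0, 0.029, -0.0], [-0.0, -0.0, -1.0]]
wrist_force: [-1.5, 0.0, 0.3]
gripper_width: 0.269
grasp_force: 59.6
```

```bash
python3 look.py 4 0
```

```text
9.55 [ 499.843  -139.6162   86.8097] [[-0.029   0.9996 -0.0001]
 [ 0.9996  0.029  -0.    ]
 [-0.     -0.0001 -1.    ]] [  5.2853  35.6533  11.9535 112.2704 -12.6919  33.3216  27.3649] [-1.5394  0.0122  0.3223] [ 0.0165 -0.0084  0.0042]
```

View pics/c4.png

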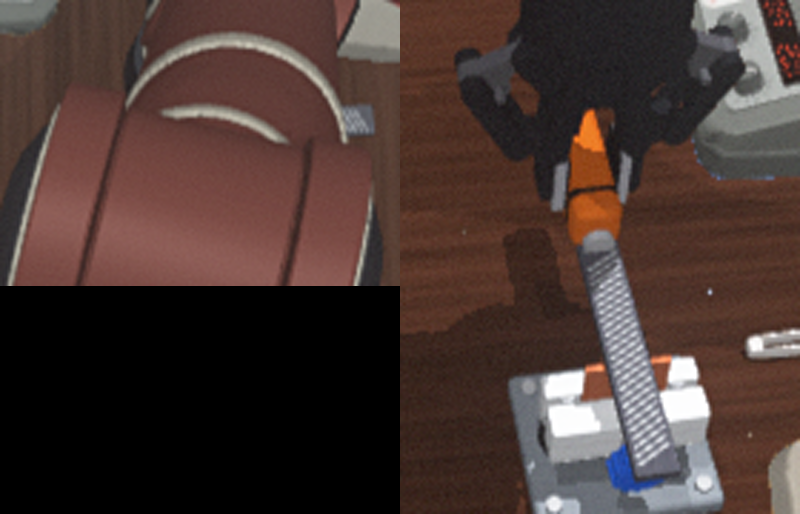

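The coupon is pressed down by a few mm and the file crosses it level and square. I'll finish the stroke, lift, and return in the air.

{"fn": "step_arm", "kwargs": {"steps": [[[-0.005,0,0,0,0,0,0],[-0.005,0,0,0,0,0,0],[-0.005,0,0,0,0,0,0],[-0.005,0,0,0,0,0,0],[-0.005,0,0,0,0,0,0],[-0.005,0,0,0,0,0,0],[-0.005,0,0,0,0,0,0],[-0.005,0,0,0,0,0,0],[-0.005,0,0,0,0,0,0],[-0.004,0,0,0,0,0,0]]]}}

```text
t: 10.65
position: [501.3, -188.7, 86.8]
tool_rot: [[-0.029, 1.0, -0.0], [1.0, 0.029, -0.0], [-0.0, -0.0, -1.0]]
wrist_force: [-0.3, 0.6, 0.3]
gripper_width: 0.267
grasp_force: 59.7
```

{"fn": "step_arm", "kwargs": {"steps": [[[-0.001,0,-0.004,0,0,0,0],[-0.001,0,-0.006,0,0,0,0],[0,0,-0.01,0,0,0,0],[0,0,-0.01,0,0,0,0],[0,0,-0.01,0,0,0,0],[0,0,0,0,0,0,0],[0,0,0,0,0,0,0]]]}}

```text
t: 11.35
position: [501.5, -190.1, 127.3]
tool_rot: [[-0.029, 1.0, 0.001], [1.0, 0.029, -0.0], [-0.0, 0.001, -1.0]]
wrist_force: [-1.0, 0.5, -1.9]
gripper_width: 0.267
grasp_force: 59.5
```

{"fn": "step_arm", "kwargs": {"steps": [[[0.01,0,0,0,0,0,0],[0.02,0,0,0,0,0,0],[0.02,0,0,0,0,0,0],[0.02,0,0,0,0,0,0],[0.02,0,0,0,0,0,0],[0.01,0,0,0,0,0,0],[0,0,0,0,0,0,0],[0,0,0,0,0,0,0]]]}}

```text
t: 12.15
position: [498.4, -90.9, 126.7]
tool_rot: [[-0.029, 1.0, -0.0], [1.0, 0.029, -0.001], [-0.001, -0.0, -1.0]]
wrist_force: [-0.9, 0.2, -1.5]
gripper_width: 0.268
grasp_force: 59.5
```

```bash
python3 look.py 5 0
```

```text
12.15 [498.3949 -90.8519 126.7206] [[-0.0288  0.9996 -0.0001]
 [ 0.9996  0.0288 -0.0009]
 [-0.0009 -0.0002 -1.    ]] [ -1.3482  31.237   13.5566 112.3334 -11.3817  37.6908  20.9998] [-0.9051  0.2305 -1.5396] [-0.0186  0.0015  0.028 ]
```

View pics/c5.png

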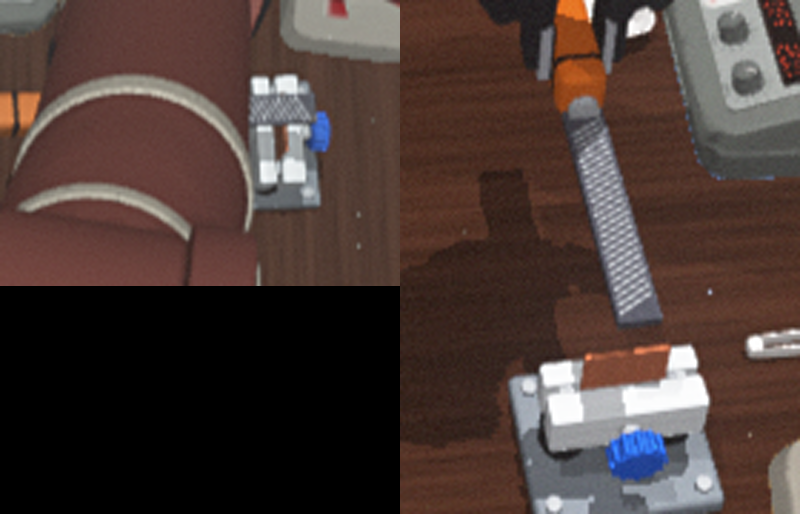

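The file is still level in the grip and the clamp is back at rest. I'll repeat the stroke twice more for margin.

{"fn": "step_arm", "kwargs": {"steps": [[[0,0,0.01,0,0,0,0],[0,0,0.01,0,0,0,0],[0,0,0.01,0,0,0,0],[0,0,0,0,0,0,0],[-0.0005,0,0.003,0,0,0,0],[-0.0005,0,0.002,0,0,0,0],[-0.001,0,0.002,0,0,0,0],[-0.001,0,0.002,0,0,0,0],[-0.002,0,0.001,0,0,0,0],[-0.003,0,0,0,0,0,0]]]}}

```text
t: 13.25
position: [498.9, -98.1, 86.9]
tool_rot: [[-0.03, 1.0, 0.0], [1.0, 0.03, 0.0], [0.0, 0.0, -1.0]]
wrist_force: [0.0, 0.0, 0.9]
gripper_width: 0.268
grasp_force: 59.6
```

{"fn": "step_arm", "kwargs": {"steps": [[[-0.005,0,0,0,0,0,0],[-0.005,0,0,0,0,0,0],[-0.005,0,0,0,0,0,0],[-0.005,0,0,0,0,0,0],[-0.005,0,0,0,0,0,0],[-0.005,0,0,0,0,0,0],[-0.005,0,0,0,0,0,0],[-0.005,0,0,0,0,0,0],[-0.005,0,0,0,0,0,0]]]}}

```text
t: 14.15
position: [500.0, -143.6, 86.8]
tool_rot: [[-0.029, 1.0, -0.0], [1.0, 0.029, -0.0], [0.0, -0.0, -1.0]]
wrist_force: [-0.5, 0.9, -0.6]
gripper_width: 0.263
grasp_force: 59.6
```

{"fn": "step_arm", "kwargs": {"steps": [[[-0.005,0,0,0,0,0,0],[-0.005,0,0,0,0,0,0],[-0.005,0,0,0,0,0,0],[-0.005,0,0,0,0,0,0],[-0.005,0,0,0,0,0,0],[-0.005,0,0,0,0,0,0],[-0.005,0,0,0,0,0,0],[-0.005,0,0,0,0,0,0],[-0.005,0,0,0,0,0,0]]]}}

```text
t: 15.05
position: [501.3, -188.6, 86.8]
tool_rot: [[-0.029, 1.0, -0.0], [1.0, 0.029, 0.0], [0.0, -0.0, -1.0]]
wrist_force: [0.4, 0.7, 1.0]
gripper_width: 0.272
grasp_force: 59.6
```

{"fn": "step_arm", "kwargs": {"steps": [[[-0.001,0,-0.004,0,0,0,0],[-0.001,0,-0.006,0,0,0,0],[0,0,-0.01,0,0,0,0],[0,0,-0.01,0,0,0,0],[0,0,-0.01,0,0,0,0],[0,0,0,0,0,0,0],[0,0,0,0,0,0,0]]]}}

```text
t: 15.75
position: [501.5, -190.1, 127.3]
tool_rot: [[-0.029, 1.0, 0.001], [1.0, 0.029, -0.0], [-0.0, 0.001, -1.0]]
wrist_force: [0.3, -0.0, -0.9]
gripper_width: 0.268
grasp_force: 59.5
```

{"fn": "step_arm", "kwargs": {"steps": [[[0.01,0,0,0,0,0,0],[0.02,0,0,0,0,0,0],[0.02,0,0,0,0,0,0],[0.02,0,0,0,0,0,0],[0.02,0,0,0,0,0,0],[0.01,0,0,0,0,0,0],[0,0,0,0,0,0,0],[0,0,0,0,0,0,0]]]}}

```text
t: 16.55
position: [498.4, -90.8, 126.7]
tool_rot: [[-0.029, 1.0, -0.0], [1.0, 0.029, -0.001], [-0.001, -0.0, -1.0]]
wrist_force: [0.1, 0.1, -0.9]
gripper_width: 0.265
grasp_force: 59.5
```

{"fn": "step_arm", "kwargs": {"steps": [[[0,0,0.01,0,0,0,0],[0,0,0.01,0,0,0,0],[0,0,0.01,0,0,0,0],[0,0,0,0,0,0,0],[-0.0005,0,0.003,0,0,0,0],[-0.0005,0,0.002,0,0,0,0],[-0.001,0,0.002,0,0,0,0],[-0.001,0,0.002,0,0,0,0],[-0.002,0,0.001,0,0,0,0],[-0.003,0,0,0,0,0,0]]]}}

```text
t: 17.55
position: [498.9, -98.1, 86.9]
tool_rot: [[-0.03, 1.0, 0.0], [1.0, 0.03, 0.0], [0.0, 0.0, -1.0]]
wrist_force: [0.1, 2.0, 0.5]
gripper_width: 0.264
grasp_force: 59.6
```

{"fn": "step_arm", "kwargs": {"steps": [[[-0.005,0,0,0,0,0,0],[-0.005,0,0,0,0,0,0],[-0.005,0,0,0,0,0,0],[-0.005,0,0,0,0,0,0],[-0.005,0,0,0,0,0,0],[-0.005,0,0,0,0,0,0],[-0.005,0,0,0,0,0,0],[-0.005,0,0,0,0,0,0],[-0.005,0,0,0,0,0,0]]]}}

```text
t: 18.45
position: [500.0, -143.6, 86.8]
tool_rot: [[-0.029, 1.0, -0.0], [1.0, 0.029, 0.0], [0.0, -0.0, -1.0]]
wrist_force: [-0.2, -0.3, -0.1]
gripper_width: 0.266
grasp_force: 59.6
```

{"fn": "step_arm", "kwargs": {"steps": [[[-0.005,0,0,0,0,0,0],[-0.005,0,0,0,0,0,0],[-0.005,0,0,0,0,0,0],[-0.005,0,0,0,0,0,0],[-0.005,0,0,0,0,0,0],[-0.005,0,0,0,0,0,0],[-0.005,0,0,0,0,0,0],[-0.005,0,0,0,0,0,0],[-0.005,0,0,0,0,0,0],[-0.002,0,0,0,0,0,0]]]}}

```text
t: 19.45
position: [501.3, -191.0, 86.8]
tool_rot: [[-0.028, 1.0, 0.0], [1.0, 0.028, -0.0], [-0.0, 0.0, -1.0]]
wrist_force: [0.3, 0.6, -0.6]
gripper_width: 0.264
grasp_force: 59.6
```

{"fn": "step_arm", "kwargs": {"steps": [[[-0.001,0,-0.004,0,0,0,0],[-0.001,0,-0.006,0,0,0,0],[0,0,-0.01,0,0,0,0],[0,0,-0.015,0,0,0,0],[0,0,-0.015,0,0,0,0],[0,0,-0.01,0,0,0,0],[0,0,0,0,0,0,0],[0,0,0,0,0,0,0]]]}}

```text
t: 20.25
position: [501.3, -192.0, 146.9]
tool_rot: [[-0.029, 1.0, -0.0], [1.0, 0.029, 0.0], [0.0, -0.0, -1.0]]
wrist_force: [0.1, -0.1, -1.4]
gripper_width: 0.27
grasp_force: 59.5
```

{"fn": "step_arm", "kwargs": {"steps": [[[0.015,-0.001,0,0,0,0,0],[0.03,-0.003,0,0,0,0,0],[0.04,-0.004,0,0,0,0,0],[0.045,-0.004,0,0,0,0,0],[0.045,-0.004,0,0,0,0,0],[0.045,-0.004,0,0,0,0,0],[0.045,-0.004,0,0,0,0,0],[0.045,-0.004,0,0,0,0,0],[0.04,-0.003,0,0,0,0,0],[0.025,-0.002,0,0,0,0,0]]]}}

```text
t: 21.25
position: [455.0, 186.8, 146.0]
tool_rot: [[-0.035, 0.999, -0.003], [0.999, 0.035, 0.002], [0.002, -0.003, -1.0]]
wrist_force: [0.6, -0.3, -0.8]
gripper_width: 0.267
grasp_force: 59.5
```

{"fn": "step_arm", "kwargs": {"steps": [[[0.015,0,0,0,0,0,0],[0,0,0,0,0,0,0],[0,0,0,0,0,0,0]]]}}

```text
t: 21.55
position: [456.9, 195.3, 146.5]
tool_rot: [[-0.028, 1.0, -0.001], [1.0, 0.028, -0.002], [-0.002, -0.001, -1.0]]
wrist_force: [0.3, -1.1, -1.0]
gripper_width: 0.27
grasp_force: 59.5
```

```bash
sed -i 's/b\[270:450,300:440\]/b[150:330,250:390]/' look.py; python3 look.py 6 0
```

```text
21.55 [456.9223 195.2806 146.5125] [[-0.0278  0.9996 -0.0007]
 [ 0.9996  0.0278 -0.0016]
 [-0.0016 -0.0008 -1.    ]] [-35.3175  28.8275  13.9759 112.6356 -10.3727  39.7976 -13.4121] [ 0.3373 -1.1195 -0.9776] [0.024  0.0462 0.0459]
```

View pics/c6.png

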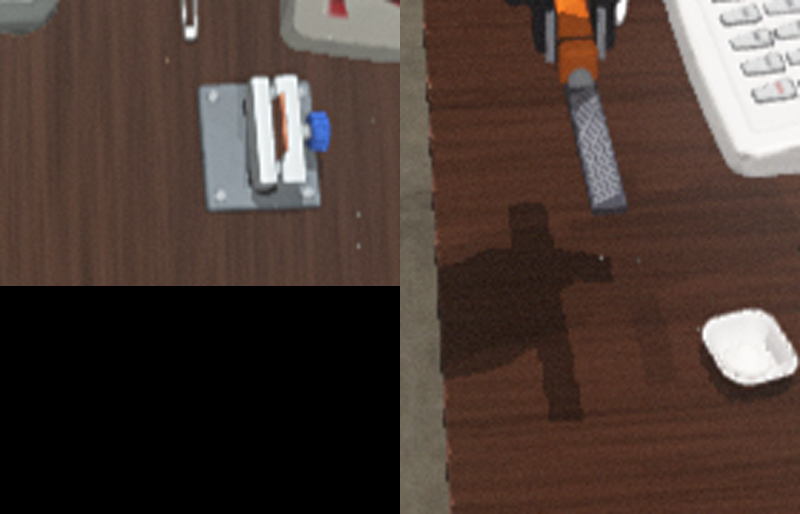

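The clamp stands undisturbed and the bench below the file is free. I'll lower it gently.

{"fn": "step_arm", "kwargs": {"steps": [[[0,0,0.01,0,0,0,0],[0,0,0.02,0,0,0,0],[0,0,0.025,0,0,0,0],[0,0,0.025,0,0,0,0],[0,0,0.02,0,0,0,0],[0,0,0.015,0,0,0,0],[0,0,0.01,0,0,0,0],[0,0,0.005,0,0,0,0],[0,0,0.002,0,0,0,0],[0,0,0,0,0,0,0]]]}}

```text
t: 22.65
position: [457.4, 196.6, 15.0]
tool_rot: [[-0.029, 1.0, 0.0], [1.0, 0.029, 0.0], [0.0, 0.001, -1.0]]
wrist_force: [-0.5, -0.4, -1.4]
gripper_width: 0.266
grasp_force: 59.5
```

{"fn": "step_arm", "kwargs": {"steps": [[[0,0,0.002,0,0,0,0],[0,0,0.002,0,0,0,0],[0,0,0.001,0,0,0,0],[0,0,0,0,0,0,0],[0,0,0,0,0,0,0]]]}}

```text
t: 23.15
position: [457.1, 196.8, 9.9]
tool_rot: [[-0.029, 1.0, 0.0], [1.0, 0.029, 0.0], [0.0, 0.0, -1.0]]
wrist_force: [-0.1, -0.8, -1.2]
gripper_width: 0.265
grasp_force: 59.5
```

{"fn": "step_arm", "kwargs": {"steps": [[[0,0,0.001,0,0,0,0],[0,0,0.001,0,0,0,0],[0,0,0.0005,0,0,0,0],[0,0,0,0,0,0,0],[0,0,0,0,0,0,0]]]}}

```text
t: 23.65
position: [457.1, 196.7, 7.3]
tool_rot: [[-0.029, 1.0, -0.0], [1.0, 0.029, -0.0], [-0.0, -0.0, -1.0]]
wrist_force: [-0.5, 0.8, -1.9]
gripper_width: 0.268
grasp_force: 59.5
```

{"fn": "step_arm", "kwargs": {"steps": [[[0,0,0.0005,0,0,0,0],[0,0,0,0,0,0,0],[0,0,0,0,0,0,0]]]}}

```text
t: 23.95
position: [457.1, 196.7, 6.8]
tool_rot: [[-0.029, 1.0, -0.0], [1.0, 0.029, -0.0], [-0.0, -0.0, -1.0]]
wrist_force: [-0.1, 0.2, -1.9]
gripper_width: 0.266
grasp_force: 59.5
```

{"fn": "step_arm", "kwargs": {"steps": [[[0,0,0.0004,0,0,0,0],[0,0,0,0,0,0,0],[0,0,0,0,0,0,0]]]}}

```text
t: 24.25
position: [457.1, 196.7, 6.7]
tool_rot: [[-0.029, 1.0, 0.0], [1.0, 0.029, 0.0], [0.0, 0.0, -1.0]]
wrist_force: [-1.3, -0.3, 4.6]
gripper_width: 0.268
grasp_force: 60.2
```

{"fn": "step_arm", "kwargs": {"steps": [[[0,0,0.0004,0,0,0,0],[0,0,0,0,0,0,0],[0,0,0,0,0,0,0]]]}}

```text
t: 24.55
position: [457.1, 196.7, 6.7]
tool_rot: [[-0.029, 1.0, 0.0], [1.0, 0.029, 0.0], [0.0, 0.0, -1.0]]
wrist_force: [-2.2, -0.5, 7.1]
gripper_width: 0.266
grasp_force: 60.8
```

Contact at 6.7 mm, the same height as at pick-up. Releasing and retreating.

{"fn": "step_arm", "kwargs": {"steps": [[[0,0,-0.0004,0,0,0,0],[0,0,0,0,0,0,0.026],[0,0,0,0,0,0,0.032],[0,0,0,0,0,0,0.045],[0,0,0,0,0,0,0.06],[0,0,0,0,0,0,0.075],[0,0,0,0,0,0,0.0854],[0,0,0,0,0,0,0.0854],[0,0,0,0,0,0,0.0854]]]}}

```text
t: 25.45
position: [457.1, 196.7, 6.4]
tool_rot: [[-0.029, 1.0, -0.0], [1.0, 0.029, -0.0], [-0.0, -0.0, -1.0]]
wrist_force: [-0.1, -0.2, -0.5]
gripper_width: 0.998
grasp_force: 0.0
```

{"fn": "step_arm", "kwargs": {"steps": [[[0,0,-0.01,0,0,0,0.0854],[0,0,-0.02,0,0,0,0.0854],[0,0,-0.03,0,0,0,0.0854],[0,0,-0.03,0,0,0,0.0854],[0,0,-0.03,0,0,0,0.0854],[0,0,-0.03,0,0,0,0.0854],[0,0,-0.03,0,0,0,0.0854],[0,0,-0.02,0,0,0,0.0854],[0,0,0,0,0,0,0.0854],[0,0,0,0,0,0,0.0854]]]}}

```text
t: 26.45
position: [456.7, 196.6, 206.7]
tool_rot: [[-0.029, 1.0, 0.0], [1.0, 0.029, 0.0], [0.0, 0.0, -1.0]]
wrist_force: [-0.4, 0.5, -0.1]
gripper_width: 1.001
grasp_force: 0.0
```

```bash
python3 look.py 7 0
```

```text
26.45 [456.7176 196.6227 206.7064] [[-0.029   0.9996  0.0002]
 [ 0.9996  0.029   0.0004]
 [ 0.0004  0.0002 -1.    ]] [-37.0616  24.0075  15.9524 108.63    -8.613   48.4893 -15.0332] [-0.3532  0.5173 -0.0784] [ 0.0145  0.0268 -0.0278]
```

View pics/s7.png

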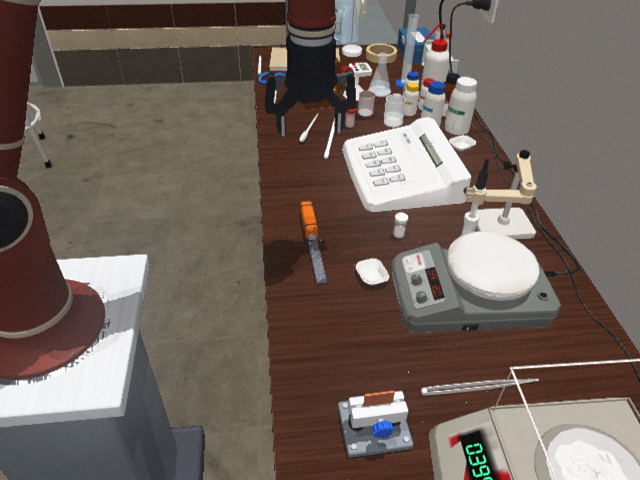

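The file lies flat on the bench from (308,203) to (321,282), well clear of the clamp near (376,425). The gripper is raised and free.

```bash
python3 -c "from plant import hand_in;print(hand_in())"
```

```text
the job is handed in; nothing more can be done
None
```

I made three level forward strokes over the copper edge, lifting clear and returning in the air after each, then laid the file flat on the bench clear of the clamp and handed the job in at about 26.5 s; no verdict came back.

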